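# Restock the part-present nest

## Task

Two stock-sensor nests stand on the bench; one already holds a squat jar with a black lid, the other is empty and its spring pin stands up. Take the spare squat black-lidded jar from the bench and set it down gently, upright, inside the rim of the empty nest so that its weight holds the pin pressed down. Leave the seated jar, the slim tall jar and the large jar where they are.

Things in the scene. Friction and masses are not known exactly. Their poses are not given: they have to be found in the camera images.
- spare_jar_center (a point): Centre of the spare squat jar, 42.5 mm above its flat underside. Dark grey round jar with a printed label and black lid: body 60 mm in diameter up to 70 mm (rounded shoulder near there), lid 51 mm in diameter from 70 to 85 mm (its top); 0.22 to 0.45 kg. It stands upright alone on the bench, z along its axis. Grasp it from above round the body.
- seated_jar_center (a point): Centre (42.5 mm above its underside) of an identical squat jar that already sits in the full nest and holds that nest's pin down. Must stay.
- slim_jar_center (a point): Centre of a bystander: slim white jar with a green lid, 48 mm in diameter, 130 mm tall, standing on the bench; this point is 65 mm above its underside.
- big_jar_center (a point): Centre of a bystander: large white jar with a red lid, 68 mm in diameter, 115 mm tall, standing on the bench; this point is 57.5 mm above its underside.
- empty_nest_seat (a point): Centre of the floor of the empty nest, 12 mm above the bench; z up. The nest is an aluminium plate, 125 x 100 x 12 mm, fixed to the bench, with a round grey rim (inside diameter 80 mm, outside 90 mm, top 12 mm above this floor) and a black contact block at its own +x end (50 to 72 mm from here, top 23.5 mm above this floor). A 10 mm steel pin stands up 8 mm from this point.
- full_nest_seat (a point): Centre of the floor of the other, identical nest, already occupied by the seated jar.
- empty_pin (a joint): Travel of the empty nest's spring pin in m: 0 = standing 8 mm proud, 0.008 = flush with the nest floor (held down by a seated jar). The spring takes about 0.2 N at first and 0.7 N when flush, far less than a jar's weight.
- full_pin (a joint): The same for the full nest's pin: starts at about 0.008 under the seated jar.
Mind the look-alikes: they are no part of the job. What is shaped like the part that bears spare_jar_center but yellow is not meant. Leave any yellow look-alike of the part that bears empty_nest_seat alone.

How it is judged:
By the outcome, as a careful person would: the job done as asked, in the order asked, and still so for the second after the job is handed in, with the robot touching nothing.
It also fails if it takes over 35 s, if anything falls off the work surface, if the arm or the gripper's body presses on something with over 40 N, if the wrist force passes 120 N, or if a joint passes its speed limit or range.

## Robot

A 6-joint arm with a two-finger parallel gripper is mounted at the origin on a cart in front of the work surface, level with it; the furniture and walls round the work are solid. World frame = base frame: x ahead of the robot, y to its left, z up, the work surface at z = 0. Lengths are in m, angles in rad, forces in N, time in s.
With the tool pointing down it reaches from about 0.3 to 0.875 m from the base axis. Payload 6.4 kg.
Tool frame: the origin (TCP) lies midway between the tips of the shut fingers; the grasp point (between the pads) lies 19 mm behind it; z points along the fingers, y is the line along which they close (so a half turn about z gives the same grasp; the last joint's range is limited). The gripper opens to 85 mm and grips with 20 to 120 N. Pads are 22 mm wide; open, the fingers measure 114 mm over their backs; the gripper's body (76 mm by 85 mm) begins 54 mm behind the grasp point. The pads swing forward as they close: fully open they stand 13 mm farther back than shut.
Start: joints at [-1.42, 0.181, 1.607, -0, 1.354, -0.206], TCP at [0.201, -0.539, 0.195] pointing down, gripper open.
Joint ranges: [-2.99, 2.99], [-0.89, 2.07], [0.3, 2.58], [-1.14, 4.28], [0, 2.63], [-3.12, 3.12]. Speed limits (rad/s): [2.57, 2.57, 3.01, 3.14, 3.14, 3.14].

## Interface

Orientations are given as a unit quaternion [w, x, y, z].
In Python, from bench import sensors, vision, ctrl gives the robot as it stands.
- The arm moves only by the tool carry_out, never from a script. Its argument "deltas" is text: rows parted by semicolons, each of 7 numbers parted by spaces: the shift along the tool's x, y, z in mm, then the turn, a rotation vector about the tool's x, y, z in rad, then the closure, from 0 (fully open) to 1 (shut). In form: tx ty tz ax ay az claw; .... A call has 1 to 12 rows; each row is the pose to reach, as a shift and turn from the pose commanded when the call began, along the tool's axes at that moment; what a row does not reach only later rows make up. A row lasts 1/8 s, in which the tool goes at most 62.5 mm and 10.7 degrees, less where a joint would pass 70% of its speed; a pose out of reach is approached as far as the arm can. A call with a gripper value outside its range is refused whole. The fingers move at their own pace and stop on an object; the grip force is fixed at half the most. Time passes only in rows, so rows that repeat a pose let the fingers close. It gives the time, the measured TCP pose, the force, the opening and the grip force at its end, in the units of the state.
- sensors.get_obs(): the state, without advancing time (a new reading comes with each control period).
- vision.camera(name): name is "scene" or "top" or "wrist"; returns the picture (384x512x3 uint8, blue, green, red); there is no depth.
- vision.camera_model(name): a dict with "K" (3x3 intrinsics, pixels), "extrinsics" (4x4, takes a point from world to camera coordinates); the wrist camera has in their place "hand_eye" (4x4, takes a point from camera to tool coordinates, whose origin is the TCP and whose axes are the flange's). Camera axes: x right, y down, z forward; pixel columns grow to the right and rows downward; lengths in m; the calibration is good to about 2 mm. A picture is of the moment at which its call begins: read the wrist's pose just before it. camera_model takes no time and is no camera call.
- ctrl.hand_in(): hands the job in; it is judged then, once.
The state is a dict: "time_s": time; "q": joint angles; "dq": joint speeds; "joint_efforts": joint torques, N m; "eef_pos": TCP position; "eef_rot": TCP orientation; "wrist_force": force on the tool from outside, world axes, zero at the start; "torque": the same for the moment, N m; "opening": opening from 0.0 (shut) to 1.0 (fully open); "grasp_force": force on a finger pad.
Only numpy, scipy, OpenCV 4.12 (cv2) and the standard library are available. Lean on these libraries where they do the work, as an engineer would, in place of code of your own. Each camera call takes 0.05 s, during which the arm holds its last target. There are 200 camera calls.

## Working session

There is one attempt and no reset: what is moved stays moved. The work goes in short steps, Python scripts to look and compute and a tool call to move; the robot and the scene stay as the last step left them, time stands still between calls to the robot, and variables do not carry over. Pictures are saved under pics/ and viewed, at most 10 in all, crops included, and the job is handed in when it is done.

Besides the shell and the picture viewer there is one more tool, called after ">>>" by a JSON object that holds its "op" and its "data". carry_out: Moves the arm, as the interface text tells. Its arguments: {"type":"object","properties":{"deltas":{"type":"string"}},"required":["deltas"]}

```bash
mkdir -p pics
python3 - <<'E'
from bench import sensors, vision
import cv2,numpy as np
np.set_printoptions(precision=4,suppress=True)
o=sensors.get_obs();print(o['time_s'],o['eef_pos'],o['eef_rot'],o['opening'])
for n in('scene','top'):
    cv2.imwrite(f'pics/{n}0.png',cv2.resize(vision.camera(n),(800,600),interpolation=cv2.INTER_CUBIC))
for n in('scene','top','wrist'):
    print(n,vision.camera_model(n))
E
```

```text
0.0 [ 0.2008 -0.5382  0.1939] [-0.0009  0.9841  0.1775  0.    ] 1.0043377060945873
scene {'K': array([[431.963 ,   0.    , 259.1975],
       [  0.    , 431.963 , 191.0333],
       [  0.    ,   0.    ,   1.    ]]), 'extrinsics': array([[ 0.5654, -0.8247, -0.0092, -0.3485],
       [-0.357 , -0.2347, -0.9041,  0.223 ],
       [ 0.7435,  0.5145, -0.4271,  0.9044],
       [ 0.    ,  0.    ,  0.    ,  1.    ]])}
top {'K': array([[362.4094,   0.    , 259.8579],
       [  0.    , 362.4094, 187.4724],
       [  0.    ,   0.    ,   1.    ]]), 'extrinsics': array([[ 0.0264, -0.9996, -0.0054, -0.0997],
       [-0.9896, -0.0253, -0.1419,  0.477 ],
       [ 0.1417,  0.0091, -0.9899,  0.9486],
       [ 0.    ,  0.    ,  0.    ,  1.    ]])}
wrist {'K': array([[307.2051,   0.    , 255.569 ],
       [  0.    , 307.2051, 184.6953],
       [  0.    ,   0.    ,   1.    ]]), 'hand_eye': array([[-0.0006, -0.9583, -0.2858,  0.0735],
       [ 1.    , -0.0005, -0.0006,  0.0005],
       [ 0.0004, -0.2858,  0.9583, -0.1794],
       [ 0.    ,  0.    ,  0.    ,  1.    ]])}
```

View pics/top0.png

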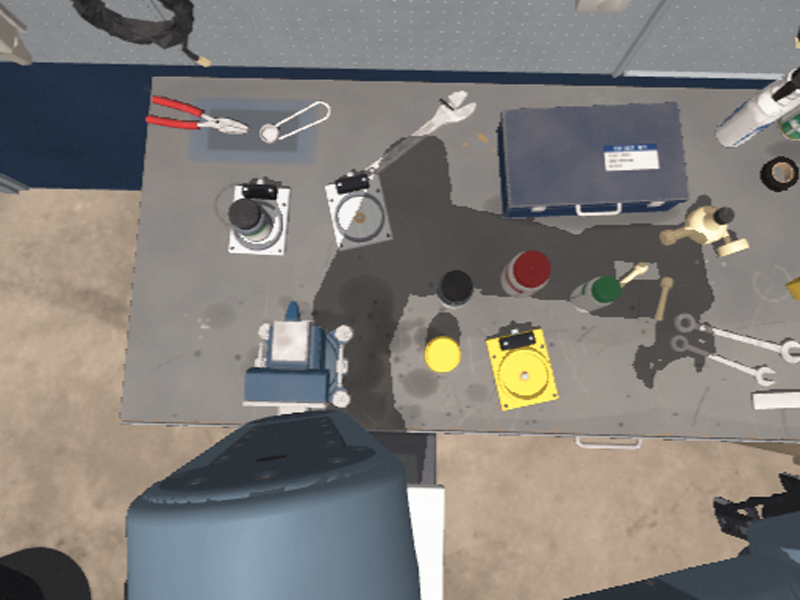

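View pics/scene0.png

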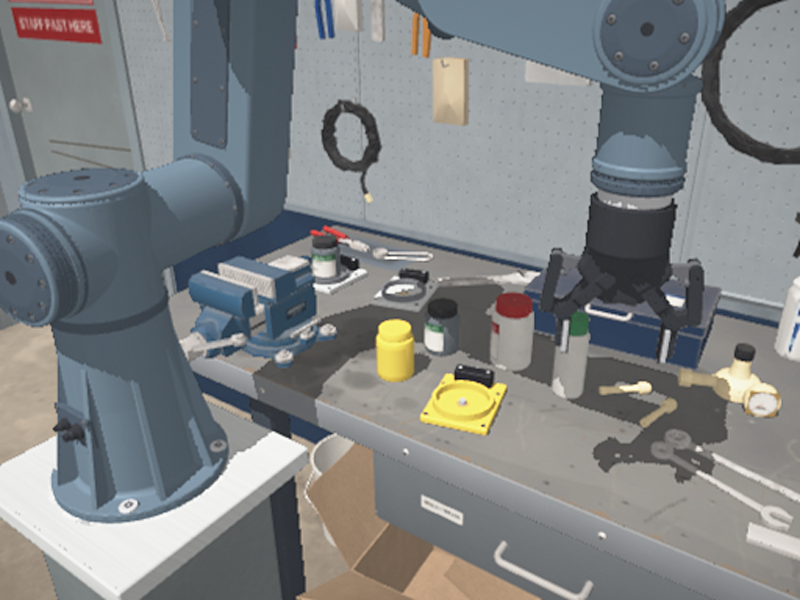

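The top view shows the spare jar's lid at about (456,287), the empty nest's rim and pin at (358,218), and the seated jar at (250,218). The red jar is at (530,268), green at (606,290), yellow jar at (443,354). I'll enlarge the top view around the jar and nest.

```bash
python3 - <<'E'
from bench import vision
import cv2
im=vision.camera('top')
c=im[100:250,200:400]   # x4
cv2.imwrite('pics/crop1.png',cv2.resize(c,(800,600),interpolation=cv2.INTER_CUBIC))
E
cat > h.py <<'E'
import numpy as np
from bench import vision
def ray(name,u,v,z):
    m=vision.camera_model(name);K=np.array(m['K']);E=np.array(m['extrinsics'])
    R,t=E[:3,:3],E[:3,3];c=-R.T@t;d=R.T@np.linalg.solve(K,[u,v,1.]);return c+d*(z-c[2])/d[2]
E
```

```text
(no output)
```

View pics/crop1.png

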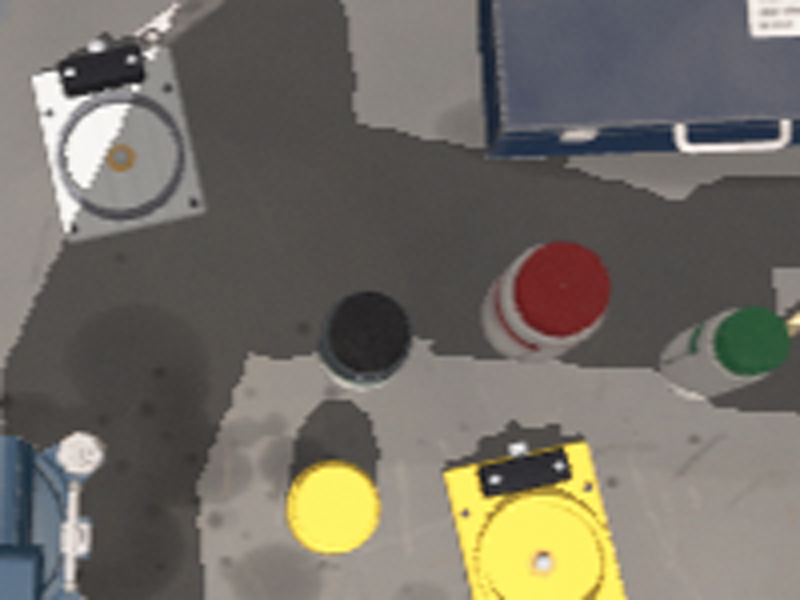

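The crop shows the spare lid centred at (369,334), rim at (122,156), red lid at (562,288), yellow lid at (334,507) and block at (103,68).

Run:
```python
from h import *
from bench import sensors
from scipy.spatial.transform import Rotation as R
np.set_printoptions(precision=4,suppress=True)
P={}
for n,(x,y,z) in dict(jar=(369,334,.085),jarL=(327,334,.085),jarR=(411,334,.085),nest=(122,156,.024),block=(103,68,.0355),rimL=(59,156,.024),rimR=(186,156,.024),red=(562,288,.115),yel=(334,507,.085),green=(752,340,.13),seated=(-200+4*(248*.64-150),4*(215*.64-100),.0975)).items():
    P[n]=ray('top',200+x/4-.4,100+y/4-.4,z);print(n,P[n])
P['seated']=ray('top',247*.64,215*.64,.097);print(P['seated'])
print('lid',np.linalg.norm(P['jarL']-P['jarR']),'rim',np.linalg.norm(P['rimL']-P['rimR']))
print([ (n,np.linalg.norm((P[n]-P['jar'])[:2])) for n in P])
o=sensors.get_obs();q=np.array(o['eef_rot']);r=R.from_quat(q[[1,2,3,0]]).as_matrix();print(r)
for n in('jar','nest'):
    print(n,r.T@(P[n]-o['eef_pos']))
```

```text
jar [ 0.4856 -0.1697  0.085 ]
jarL [ 0.4849 -0.1427  0.085 ]
jarR [ 0.4863 -0.1966  0.085 ]
nest [ 0.6166 -0.0005  0.024 ]
block [0.6761 0.0141 0.0355]
rimL [0.6155 0.0436 0.024 ]
rimR [ 0.6177 -0.0451  0.024 ]
red [ 0.513  -0.2872  0.115 ]
yel [ 0.3744 -0.1491  0.085 ]
green [ 0.4807 -0.3996  0.13  ]
seated [0.595  0.1783 0.0975]
[0.5941 0.179  0.097 ]
lid 0.05396178454695717 rim 0.08871724552746497
[('jar', np.float64(0.0)), ('jarL', np.float64(0.02698520035814688)), ('jarR', np.float64(0.02697658418881029)), ('nest', np.float64(0.21398622685973287)), ('block', np.float64(0.26466137983812876)), ('rimL', np.float64(0.24966763575678994)), ('rimR', np.float64(0.18154157047449543)), ('red', np.float64(0.12072169040821068)), ('yel', np.float64(0.11308623937814204)), ('green', np.float64(0.22998030308667952)), ('seated', np.float64(0.3651842307172888))]
[[ 0.937   0.3493 -0.0002]
 [ 0.3493 -0.937   0.0014]
 [ 0.0003 -0.0014 -1.    ]]
jar [ 0.3956 -0.2458  0.1095]
nest [ 0.5774 -0.3585  0.1707]
```

>>> {"op": "carry_out", "data": {"deltas": "40 -25 0 0 0 -0.05 0; 90 -55 0 0 0 -0.1 0; 140 -87 0 0 0 -0.15 0; 190 -118 0 0 0 -0.2 0; 240 -149 0 0 0 -0.25 0; 290 -180 0 0 0 -0.3 0; 340 -211 0 0 0 -0.4 0; 375 -233 0 0 0 -0.5 0; 396 -246 0 0 0 -0.5 0; 396 -246 0 0 0 -0.5 0; 396 -246 0 0 0 -0.5 0"}}

```text
time_s: 1.52
eef_pos: [0.4855, -0.1704, 0.1945]
eef_rot: [-0.0, 0.91, 0.415, -0.0]
wrist_force: [0.4, 0.8, 0.8]
opening: 0.997
grasp_force: 0.0
```

```bash
cat >> h.py <<'E'
from scipy.spatial.transform import Rotation as Ro
def wmodel(o):
    m=vision.camera_model('wrist');H=np.array(m['hand_eye']);T=np.eye(4)
    q=np.array(o['eef_rot']);T[:3,:3]=Ro.from_quat(q[[1,2,3,0]]).as_matrix();T[:3,3]=o['eef_pos']
    return np.array(m['K']),T@H,T
def wray(o,u,v,z):
    K,C,T=wmodel(o);d=C[:3,:3]@np.linalg.solve(K,[u,v,1.]);return C[:3,3]+d*(z-C[2,3])/d[2]
E
python3 - <<'E'
from h import *
from bench import sensors
import cv2,pickle
o=sensors.get_obs();im=vision.camera('wrist');pickle.dump(o,open('o1.pkl','wb'))
print(o['time_s'],o['eef_pos'],o['eef_rot'])
K,C,T=wmodel(o);p=np.linalg.inv(C)@[.4856,-.1697,.085,1];print((K@p[:3]/p[2])*1.5625)
cv2.imwrite('pics/w1.png',cv2.resize(im,(800,600),interpolation=cv2.INTER_CUBIC))
E
```

```text
1.525 [ 0.48550399 -0.17035846  0.19454156] [-1.16519200e-04  9.09640594e-01  4.15396029e-01 -3.40283240e-04]
[397.73572702 267.58600026   1.5625    ]
```

View pics/w1.png

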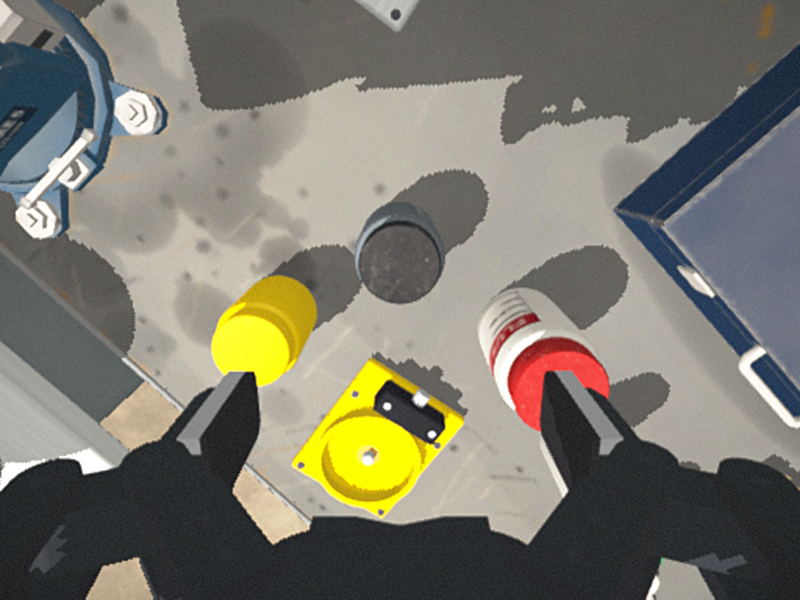

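The wrist view shows the spare lid at (400,262) against a predicted (398,268), so the jar sits about 2–3 mm further along tool x. The fingers straddle it and clear the yellow and red jars.

>>> {"op": "carry_out", "data": {"deltas": "2 1 40 0 0 0 0; 2 1 80 0 0 0 0; 2 1 120 0 0 0 0; 2 1 150 0 0 0 0; 2 1 169 0 0 0 0; 2 1 169 0 0 0 0; 2 1 169 0 0 0 0"}}

```text
time_s: 2.45
eef_pos: [0.4884, -0.1701, 0.0266]
eef_rot: [0.001, 0.91, 0.415, 0.0]
wrist_force: [-0.4, -0.1, 0.6]
opening: 0.999
grasp_force: 0.0
```

>>> {"op": "carry_out", "data": {"deltas": "0 0 0 0 0 0 0.3; 0 0 0 0 0 0 0.6; 0 0 0 0 0 0 1; 0 0 0 0 0 0 1; 0 0 0 0 0 0 1; 0 0 0 0 0 0 1; 0 0 0 0 0 0 1; 0 0 0 0 0 0 1"}}

```text
time_s: 3.45
eef_pos: [0.4887, -0.1693, 0.0283]
eef_rot: [0.001, 0.91, 0.416, 0.0]
wrist_force: [-6.1, 3.6, 18.4]
opening: 0.579
grasp_force: 88.3
```

Run:
```python
from bench import vision
import cv2,numpy as np
a=cv2.resize(vision.camera('scene')[140:290,200:400],(800,600),interpolation=cv2.INTER_CUBIC)
b=cv2.resize(vision.camera('wrist'),(400,300))
cv2.imwrite('pics/s2.png',np.hstack([a[:,200:600],np.vstack([b,b*0])]))
```

```text
(no output)
```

View pics/s2.png

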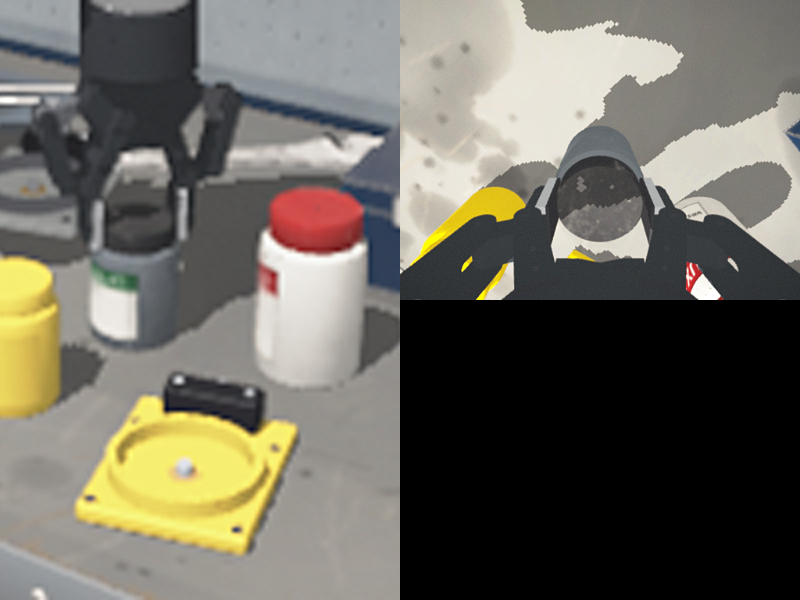

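The pads are on the upper body below the lid, centred (jar between the pads, bench clear of neighbours). I'll do a test lift.

>>> {"op": "carry_out", "data": {"deltas": "0 0 -5 0 0 0 1; 0 0 -15 0 0 0 1; 0 0 -30 0 0 0 1; 0 0 -50 0 0 0 1; 0 0 -75 0 0 0 1; 0 0 -75 0 0 0 1; 0 0 -75 0 0 0 1"}}

```text
time_s: 4.42
eef_pos: [0.4877, -0.1689, 0.1003]
eef_rot: [-0.0, 0.91, 0.415, -0.0]
wrist_force: [0.1, 0.7, -3.4]
opening: 0.582
grasp_force: 83.7
```

Run:
```python
from h import *
from bench import vision,sensors
import cv2
o=sensors.get_obs();K,C,T=wmodel(o);print(o['eef_pos'],o['q']);print(T[:3,:3]);print(T[:3,:3].T@(np.array([.6166,-.0005,0])-o['eef_pos']))
a=cv2.resize(vision.camera('scene')[120:270,200:400],(800,600),interpolation=cv2.INTER_CUBIC)
b=cv2.resize(vision.camera('wrist'),(400,300))
cv2.imwrite('pics/s3.png',np.hstack([a[:,200:600],np.vstack([b,b*0])]))
```

```text
[ 0.48767564 -0.16890159  0.10032181] [-5.63674750e-01  1.59070164e-01  1.83744868e+00 -2.75061932e-05
  1.14564468e+00  1.50330286e-01]
[[ 6.54857195e-01  7.55752478e-01 -4.95938336e-04]
 [ 7.55752633e-01 -6.54857143e-01  2.83829578e-04]
 [-1.10263855e-04 -5.60674545e-04 -9.99999837e-01]]
[ 0.21170805 -0.01278783  0.10030565]
```

View pics/s3.png

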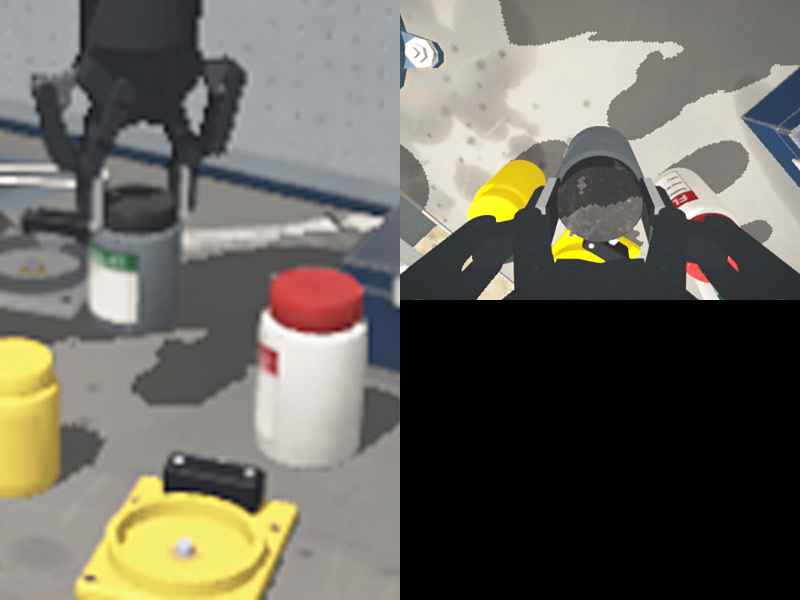

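The jar is lifted, upright and held firmly. Next I move over the nest.

>>> {"op": "carry_out", "data": {"deltas": "20 -1 0 0 0 0 1; 55 -3 0 0 0 0 1; 95 -6 0 0 0 0 1; 135 -8 0 0 0 0 1; 170 -10 0 0 0 0 1; 195 -12 5 0 0 0 1; 208 -13 15 0 0 0 1; 212 -13 25 0 0 0 1; 212 -13 25 0 0 0 1; 212 -13 25 0 0 0 1; 212 -13 25 0 0 0 1"}}

```text
time_s: 5.9
eef_pos: [0.6173, -0.0011, 0.0764]
eef_rot: [0.0, 0.91, 0.415, 0.0]
wrist_force: [0.0, -0.1, -2.4]
opening: 0.578
grasp_force: 83.7
```

Run:
```python
from h import *
from bench import vision,sensors
import cv2
o=sensors.get_obs();im=vision.camera('wrist');K,C,T=wmodel(o);print(o['eef_pos'])
S=600/384
w=cv2.resize(im,(800,600),interpolation=cv2.INTER_CUBIC)
def proj(p): 
    q=(np.linalg.inv(C)@np.r_[p,1])[:3];q=K@q/q[2];return q[:2]
th=np.linspace(0,2*np.pi,60)
for r,z,c in((.045,.024,(0,0,255)),(.04,.024,(0,255,0))):
    for t in th: cv2.circle(w,tuple(int(v) for v in proj([.6166+r*np.cos(t),-.0005+r*np.sin(t),z])*S),2,c,-1)
under=o['eef_pos'][2]-.0283
for t in th: cv2.circle(w,tuple(int(v) for v in proj([o['eef_pos'][0]+.0255*np.cos(t),o['eef_pos'][1]+.0255*np.sin(t),under+.085])*S),2,(255,0,255),-1)
cv2.imwrite('pics/w4.png',w)
cv2.imwrite('pics/s4.png',cv2.resize(vision.camera('scene')[110:230,200:360],(800,600),interpolation=cv2.INTER_CUBIC))
```

```text
[ 0.61725163 -0.00110912  0.07636246]
```

View pics/w4.png

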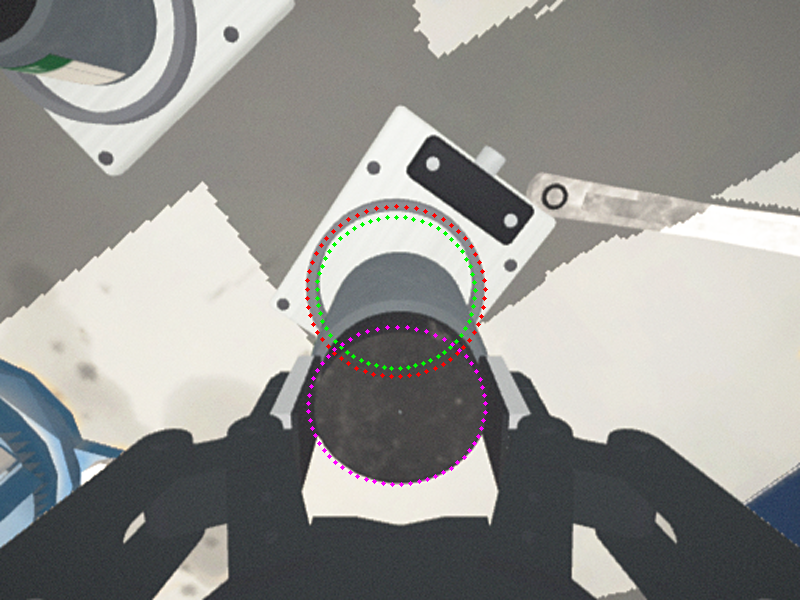

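View pics/s4.png

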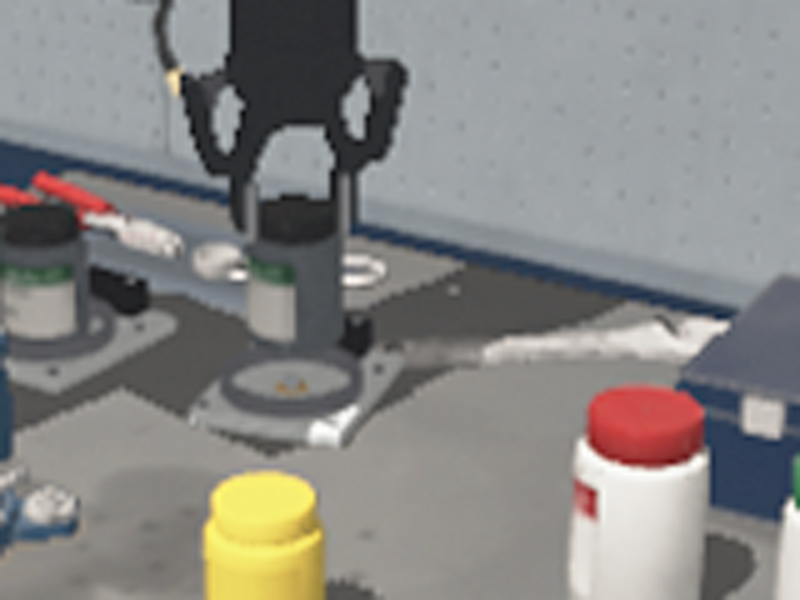

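The wrist view shows the lid on the TCP and the real rim about 3–4 mm further along tool x than predicted (rim top at y≈199 against 207). The jar is upright. I'll shift +3 mm and lower.

>>> {"op": "carry_out", "data": {"deltas": "3 0 0 0 0 0 1; 3 0 8 0 0 0 1; 3 0 16 0 0 0 1; 3 0 22 0 0 0 1; 3 0 27 0 0 0 1; 3 0 30 0 0 0 1; 3 0 32 0 0 0 1; 3 0 33 0 0 0 1; 3 0 34 0 0 0 1; 3 0 34 0 0 0 1"}}

```text
time_s: 7.25
eef_pos: [0.6192, 0.0018, 0.0419]
eef_rot: [0.0, 0.91, 0.415, 0.0]
wrist_force: [-0.2, 0.0, -1.7]
opening: 0.581
grasp_force: 83.8
```

>>> {"op": "carry_out", "data": {"deltas": "0 0 0.5 0 0 0 1; 0 0 1 0 0 0 1; 0 0 1 0 0 0 1; 0 0 1 0 0 0 1"}}

```text
time_s: 7.75
eef_pos: [0.6191, 0.0018, 0.0409]
eef_rot: [0.0, 0.91, 0.415, 0.0]
wrist_force: [0.3, -0.5, -2.0]
opening: 0.581
grasp_force: 83.8
```

>>> {"op": "carry_out", "data": {"deltas": "0 0 0.5 0 0 0 1; 0 0 1 0 0 0 1; 0 0 1 0 0 0 1; 0 0 1 0 0 0 1"}}

```text
time_s: 8.25
eef_pos: [0.6192, 0.0018, 0.0404]
eef_rot: [0.0, 0.91, 0.415, 0.0]
wrist_force: [-2.7, 0.7, 5.3]
opening: 0.582
grasp_force: 85.6
```

Contact is made at the expected height. I'll open gently, then retreat straight up.

>>> {"op": "carry_out", "data": {"deltas": "0 0 0 0 0 0 0.4; 0 0 0 0 0 0 0.37; 0 0 0 0 0 0 0.34; 0 0 0 0 0 0 0.3; 0 0 0 0 0 0 0.2; 0 0 0 0 0 0 0.1; 0 0 0 0 0 0 0; 0 0 0 0 0 0 0; 0 0 0 0 0 0 0; 0 0 0 0 0 0 0"}}

```text
time_s: 9.5
eef_pos: [0.619, 0.0019, 0.0398]
eef_rot: [0.0, 0.91, 0.415, 0.0]
wrist_force: [0.6, -0.6, 0.3]
opening: 0.999
grasp_force: 0.0
```

>>> {"op": "carry_out", "data": {"deltas": "0 0 -10 0 0 0 0; 0 0 -30 0 0 0 0; 0 0 -60 0 0 0 0; 0 0 -100 0 0 0 0; 0 0 -140 0 0 0 0; -50 0 -150 0 0 0 0; -100 0 -150 0 0 0 0; -150 0 -150 0 0 0 0; -190 0 -150 0 0 0 0; -190 0 -150 0 0 0 0; -190 0 -150 0 0 0 0"}}

```text
time_s: 10.88
eef_pos: [0.4953, -0.1418, 0.1911]
eef_rot: [0.001, 0.91, 0.415, 0.001]
wrist_force: [-0.5, 0.2, 0.1]
opening: 1.002
grasp_force: 0.0
```

Run:
```python
from h import *
from bench import vision
import cv2
f=lambda n,y,x:cv2.resize(vision.camera(n)[y:y+120,x:x+80],(400,600),interpolation=cv2.INTER_CUBIC)
cv2.imwrite('pics/end.png',np.hstack([f('scene',110,210),f('top',80,190)]))
```

```text
(no output)
```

View pics/end.png

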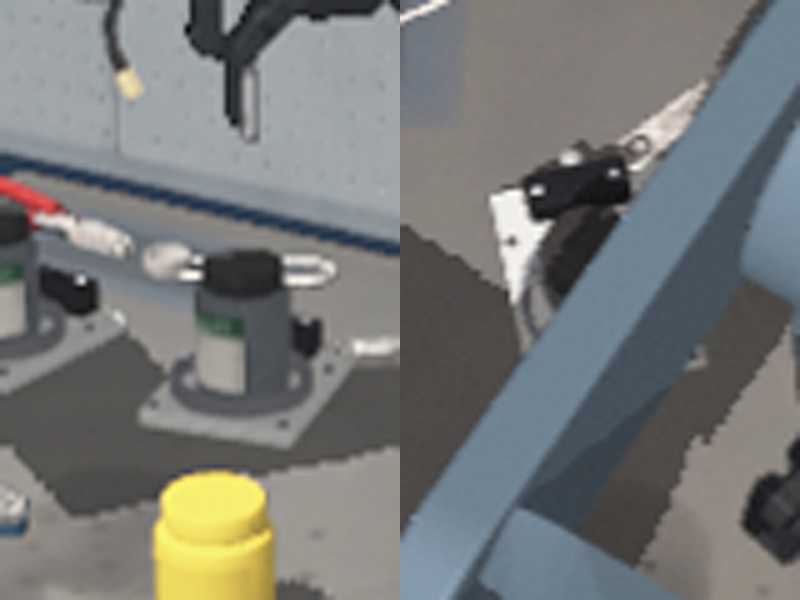

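The scene crop shows the jar upright at about (243,325), inside the rim with a gap on both sides, and the robot clear of it. I'm handing in.

```bash
python3 -c "
from bench import ctrl;print(ctrl.hand_in())"
```

```text
the job is handed in; nothing more can be done
None
```

I set the spare jar down gently, upright and inside the rim of the empty nest, and handed the job in at about 11 s with the gripper clear; the pin can't be seen under the jar, but the jar met the floor at the expected height.

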